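Space out the heaped scones and shut the oven drawer

TASK

Spread the heap of frozen scones over the whole of the pulled-out oven tray in one even layer: every scone lying flat on the tray floor with about two fingers' width of clear space or more to its neighbours, and no quarter of the tray left bare. Then, without disturbing the spacing, push the drawer fully home into the oven. Leave the other things on the counter where they stand.

Things in the scene. Friction and masses are not known exactly. Their poses are not given: they have to be found in the camera images.
- tray_floor (a point): centre of the top of the tray floor (dark steel), 30 mm above the counter, moving with it. x: level, towards the oven (slides home this way); y: along the width; z up. Floor: x -100 to +96 mm, y -136 to +136 mm. Rim 4 mm thick, 12 mm high at +x and both sides; at -x the steel front panel, 20 mm thick, 340 mm wide, top 62 mm above the floor
- tray_handle (a point): middle of the steel bar handle outside the front panel: bar 12 mm thick, 140 mm long along the tray y, level; at x -155, y 0, z +30 mm from tray_floor (35 mm off the panel, 60 mm above the counter). Same axes as tray_floor
- tray (a joint): how far the drawer tray is pushed in, m: 0 = pulled right out (as at the start), 0.245 = fully home against its stop, front panel shut on the oven face. Slides straight along tray_floor x with about 2.5 N of friction plus 8 N s/m of damping, and stays where it is left
- oven: steel drawer oven fixed on the counter, 400 mm wide, 280 mm deep, 200 mm tall; origin at the foot of the middle of its front face, x into the oven (as the tray x), z up. With the tray out, tray_floor is at x -145 mm, y 0, and the oven face is 45 mm beyond the tray end. Opening 88 mm high
- scone1: one of five alike frozen round scones: a hard disc 44 mm across and 34 mm tall, with straight sides and flat top and bottom, about 50 g; origin at its centre (17 mm above what it lies flat on), z along its axis. At the start four stand side by side on the tray in a tight square, 5 to 11 mm apart, and one lies on top, over the middle
- scone2: one of five alike frozen round scones: a hard disc 44 mm across and 34 mm tall, with straight sides and flat top and bottom, about 50 g; origin at its centre (17 mm above what it lies flat on), z along its axis. At the start four stand side by side on the tray in a tight square, 5 to 11 mm apart, and one lies on top, over the middle
- scone3: one of five alike frozen round scones: a hard disc 44 mm across and 34 mm tall, with straight sides and flat top and bottom, about 50 g; origin at its centre (17 mm above what it lies flat on), z along its axis. At the start four stand side by side on the tray in a tight square, 5 to 11 mm apart, and one lies on top, over the middle
- scone4: one of five alike frozen round scones: a hard disc 44 mm across and 34 mm tall, with straight sides and flat top and bottom, about 50 g; origin at its centre (17 mm above what it lies flat on), z along its axis. At the start four stand side by side on the tray in a tight square, 5 to 11 mm apart, and one lies on top, over the middle
- scone5: one of five alike frozen round scones: a hard disc 44 mm across and 34 mm tall, with straight sides and flat top and bottom, about 50 g; origin at its centre (17 mm above what it lies flat on), z along its axis. At the start four stand side by side on the tray in a tight square, 5 to 11 mm apart, and one lies on top, over the middle
- jam_jar: bystander: amber glass jam jar with a white cap, 64 mm across, 80 mm tall, standing on top of the oven; origin under its centre
- spatula: bystander: kitchen spatula lying on the counter on the handle side of the drawer; origin under its middle
- mug: bystander: white mug, 80 mm across, 90 mm tall; origin under its centre
- pepper_mill: bystander: dark wooden pepper mill, 56 mm across, 180 mm tall; origin under its centre
- cutter: bystander: steel ring-shaped pastry cutter, 64 mm across, 40 mm tall; origin under its centre

How it is judged:
By the outcome, as a careful person would: the job done as asked, in the order asked, and still so for the second after the job is handed in, with the robot touching nothing.
It also fails if it takes over 72 s, if anything falls off the work surface, if the arm or the gripper's body presses on something with over 40 N, if the wrist force passes 120 N, or if a joint passes its speed limit or range.

ROBOT

A 6-joint arm with a two-finger parallel gripper is mounted at the origin on the work surface. World frame = base frame: x ahead of the robot, y to its left, z up, the work surface at z = 0. Lengths are in m, angles in rad, forces in N, time in s.
With the tool pointing down it reaches from about 0.3 to 0.775 m from the base axis. Payload 14.6 kg.
Tool frame: the origin (TCP) lies at the very end of the fingers, on their centre line; the grasp point (between the pads) lies 19 mm behind it (ctrl.grasp_offset is the distance from the TCP to the grasp point, in m); z points along the fingers, y is the line along which they close (so a half turn about z gives the same grasp; the last joint's range is limited). The gripper opens to 94 mm and grips with 3 to 60 N. Pads are 16 mm wide; open, the fingers measure 119 mm over their backs; the gripper's body (75 mm by 177 mm) begins 78 mm behind the grasp point.
Start: joints at [1.129, 0.3, 1.521, -0, 1.321, -0.067], TCP at [0.201, 0.512, 0.205] pointing down, gripper open.
Joint ranges: [-3.03, 3.03], [-0.79, 2.21], [0.23, 2.52], [-1.04, 4.18], [0, 3.07], [-2.55, 2.55]. Speed limits (rad/s): [2.22, 2.22, 2.57, 3.14, 3.14, 3.14].

INTERFACE

Orientations are given as [roll, pitch, yaw] about the fixed x, y, z axes, in that order (R = Rz(yaw) Ry(pitch) Rx(roll)).
In Python, from station import ctrl gives the robot as it stands.
- The arm moves only by the tool step_arm, never from a script. Its argument "plan" is a list that holds one entry, the list of rows, each a list of 6 numbers: the shift along the tool's x, y, z in units of 30 mm (1.0 is 30 mm), then the turn, a rotation vector about the tool's x, y, z in units of 6 degrees (1.0 is 6 degrees). In form: [[[dx, dy, dz, wx, wy, wz], ...]]. A call has 1 to 8 rows; each row is the pose to reach, as a shift and turn from the pose commanded when the call began, along the tool's axes at that moment; what a row does not reach only later rows make up. A row lasts 1/12 s, in which the tool goes at most 41.7 mm and 7.16 degrees, less where a joint would pass 70% of its speed; a pose out of reach is approached as far as the arm can. A call with a gripper value outside its range is refused whole. "grip" is the opening, from 0 (shut) to 1 (fully open), set as the call begins (left out, the last holds). The fingers move at their own pace and stop on an object; "squeeze" is the grip in N (left out, the last holds). Time passes only in rows, so rows that repeat a pose let the fingers close. It gives the time, the measured TCP pose, the force, the opening and the grip force at its end, in the units of the state.
- ctrl.get_obs(): the state, without advancing time (a new reading comes with each control period).
- ctrl.camera(name): name is "scene" or "top"; returns the picture (384x512x3 uint8, red, green, blue); there is no depth.
- ctrl.camera_model(name): a dict with "intrinsics" (3x3 intrinsics, pixels), "R" (3x3) and "t" (3): a world point X has camera coordinates R X + t. Camera axes: x right, y down, z forward; pixel columns grow to the right and rows downward; lengths in m; the calibration is good to about 2 mm. A picture is of the moment at which its call begins. camera_model takes no time and is no camera call.
- ctrl.hand_in(): hands the job in; it is judged then, once.
Trained networks look in the newest picture that a camera, given by its name, has taken for a name from the list of things; names that differ only in an ending like _2 or _b are one class to them, and where a whole thing is asked for, a point or a joint stands for the part that bears it (a point fixed in the world has none). Each returns a list of dicts, best first, with "confidence" (0 to 1); they miss things now and then, are a little off and sometimes report something else, mostly with a low value. They report only what shows in the picture. A call takes as long as a camera call.
- ctrl.masks_of(query, camera): "pixels" (384x512 bool, what is visible of it) and "at" ([column, row] in pixels, amid what is visible of it).
- ctrl.place_of(query, camera): "at" ([column, row] in pixels: a listed point, or the origin of a listed thing).
The state is a dict: "time_s": time; "qpos": joint angles; "joint_vel": joint speeds; "tau": joint torques, N m; "ee_pos": TCP position; "eef_rot": TCP orientation; "force": force on the tool from outside, world axes, zero at the start; "moment": the same for the moment, N m; "grip_width": finger opening in m; "grip_force": force on a finger pad.
Only numpy, scipy, OpenCV 4.12 (cv2) and the standard library are available. Lean on these libraries where they do the work, as an engineer would, in place of code of your own. Each camera call takes 0.05 s, during which the arm holds its last target. There are 200 camera calls.

## Working session

There is one attempt and no reset: what is moved stays moved. The work goes in short steps, Python scripts to look and compute and a tool call to move; the robot and the scene stay as the last step left them, time stands still between calls to the robot, and variables do not carry over. Pictures are saved under pics/ and viewed, at most 10 in all, crops included, and the job is handed in when it is done.

Besides the shell and the picture viewer there is one more tool, called by a JSON object that holds its "op" and its "data", one argument or row to a line. step_arm: Moves the arm, as the interface text tells. Its arguments: {"type":"object","properties":{"plan":{"type":"array","items":{"type":"array","items":{"type":"array","items":{"type":"number"}}}},"grip":{"type":"number"},"squeeze":{"type":"number"}},"required":["plan"]}

```bash
ls; mkdir -p pics; cat > h.py <<'E'
import numpy as np, cv2
from station import ctrl
def ray(px,cam):
    m=ctrl.camera_model(cam);K,R,t=map(np.array,(m["intrinsics"],m["R"],m["t"]))
    return -R.T@t, R.T@np.linalg.inv(K)@np.array([px[0],px[1],1.])
def at_z(px,cam,z):
    o,d=ray(px,cam); return o+d*(z-o[2])/d[2]
def proj(X,cam):
    m=ctrl.camera_model(cam);K,R,t=map(np.array,(m["intrinsics"],m["R"],m["t"]))
    p=K@(R@np.array(X)+t); return p[:2]/p[2]
E
python3 - <<'E'
from h import *
ims=[]
for c in("scene","top"):
    im=ctrl.camera(c); cv2.imwrite(f"pics/a_{c}.png",cv2.resize(im[:,:,::-1],(768,576)))
    print(c,at_z((256,192),c,0),ray((0,0),c)[0])
    for q,z in(("tray_floor",.03),("tray_handle",.06),("oven",0),("scone1",.047),("jam_jar",.2),("mug",0),("pepper_mill",0),("cutter",0),("spatula",0)):
        for r in ctrl.place_of(q,c)[:6]:
            if r["confidence"]>.2: print(q,round(r["confidence"],2),np.round(r["at"]),np.round(at_z(r["at"],c,z),3), np.round(at_z(r["at"],c,.081),3) if q=="scone1" else "")
print(ctrl.get_obs())
E
```

```text
pics
scene [0.363773   0.15063772 0.        ] [1.4248974  0.17807929 0.84800591]
tray_floor 0.77 [241. 234.] [0.578 0.116 0.03 ] 
tray_handle 0.87 [300. 238.] [0.619 0.267 0.06 ] 
tray_handle 0.43 [114. 153.] [ 0.244 -0.301  0.06 ] 
oven 0.77 [192. 237.] [ 0.557 -0.016  0.   ] 
scone1 0.86 [241. 236.] [0.603 0.117 0.047] [0.638 0.12  0.081]
scone1 0.73 [241. 254.] [0.665 0.121 0.047] [0.697 0.124 0.081]
scone1 0.66 [228. 243.] [0.627 0.087 0.047] [0.661 0.091 0.081]
scone1 0.5 [258. 243.] [0.625 0.162 0.047] [0.659 0.163 0.081]
jam_jar 0.97 [116. 151.] [ 0.447 -0.211  0.2  ] 
mug 0.8 [403. 245.] [ 0.581  0.54  -0.   ] 
pepper_mill 0.55 [400. 209.] [0.437 0.565 0.   ] 
cutter 0.56 [335. 223.] [ 0.498  0.371 -0.   ] 
spatula 0.74 [368. 259.] [0.633 0.44  0.   ] 
top [0.56434594 0.1252044  0.        ] [0.30608053 0.14052665 1.31980413]
tray_floor 0.57 [256. 183.] [0.586 0.126 0.03 ] 
tray_handle 0.93 [204. 175.] [0.599 0.281 0.06 ] 
oven 0.86 [305. 194.] [ 0.563 -0.027  0.   ] 
scone1 0.69 [269. 166.] [0.637 0.089 0.047] [0.629 0.091 0.081]
scone1 0.61 [260. 167.] [0.632 0.115 0.047] [0
[... 474 characters left out ...]
 0.   ] 
{'time_s': 1.0, 'qpos': array([ 1.12940731e+00,  2.99898531e-01,  1.52100243e+00, -1.02511925e-05,
        1.32072189e+00, -6.65924982e-02]), 'joint_vel': array([-2.05268170e-04,  4.86486734e-04, -9.98223832e-04,  9.30470119e-05,
        1.06987214e-03, -9.41055000e-05]), 'tau': array([ 1.57652426e-04, -5.31658137e+01, -3.52914155e+01,  7.08891568e-02,
        2.12718366e-02,  2.19737495e-05]), 'ee_pos': array([0.20133992, 0.51180433, 0.20544536]), 'eef_rot': array([-3.14156186e+00,  7.90092518e-06,  2.76679867e+00]), 'force': array([-0.68616011,  0.07186951, -0.06158763]), 'moment': array([ 0.00698868, -0.02691712, -0.00240217]), 'grip_force': 0.0, 'grip_width': 0.0937352953723517}
```

View pics/a_scene.png

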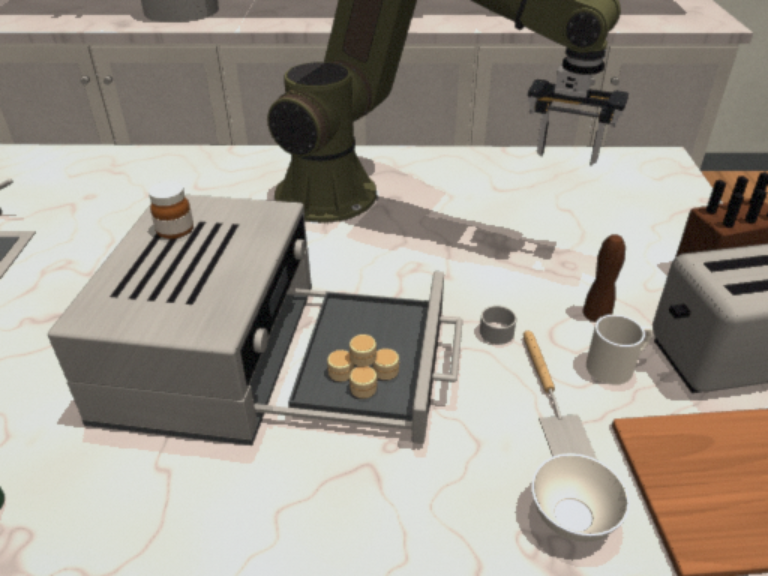

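View pics/a_top.png

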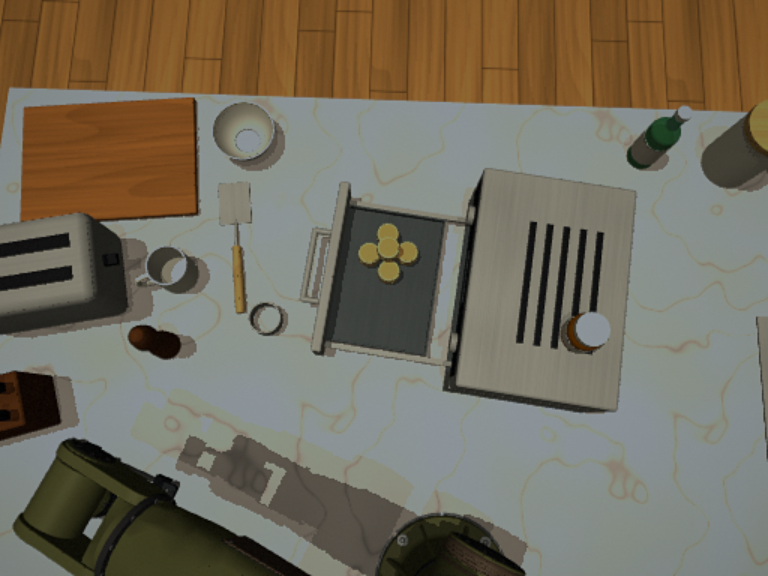

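Scene and top views: the tray slides towards the oven, roughly along world −y. The scones form a diamond near scene px (360,365) and top px (388,250), with one on top. Next I rectify the views to metric planes to refine the poses.

```bash
cat >> h.py <<'E'
def warp(im,cam,z,x0,x1,y0,y1,s=1000):  # metric view: col = (x-x0)*s, row=(y-y0)*s
    W=[(x0,y0),(x1,y0),(x1,y1),(x0,y1)]
    src=np.float32([proj((a,b,z),cam) for a,b in W]); dst=np.float32([((a-x0)*s,(b-y0)*s) for a,b in W])
    return cv2.warpPerspective(im,cv2.getPerspectiveTransform(src,dst),(int((x1-x0)*s),int((y1-y0)*s)),flags=cv2.INTER_CUBIC)
def silh(P,cam,r=.022,h=.034):
    m=np.zeros((384*4,512*4),np.uint8); a=np.linspace(0,2*np.pi,28)
    for x,y,z in P:
        pts=np.array([proj((x+r*np.cos(t),y+r*np.sin(t),z+s),cam) for t in a for s in(-h/2,h/2)])
        cv2.fillConvexPoly(m,cv2.convexHull(np.round((pts+.5)*4).astype(np.int32)),255)
    return cv2.resize(m,(512,384),interpolation=cv2.INTER_AREA)/255.
def ymask(im):
    hsv=cv2.cvtColor(im,cv2.COLOR_RGB2HSV)
    return ((hsv[...,0]>10)&(hsv[...,0]<35)&(hsv[...,1]>85)&(hsv[...,2]>70))
def fit(P0,ims,box):  # box world region polygon limits the mask
    from scipy.optimize import minimize
    P0=np.array(P0,float); tgt={}
    for c,im in ims.items():
        m=ymask(im).astype(np.uint8); roi=cv2.dilate((silh(P0,c)>0).astype(np.uint8),np.ones((13,13)))
        tgt[c]=cv2.GaussianBlur((m*roi).astype(float),(0,0),1)
    def f(v):
        P=P0.copy(); P[:,:2]+=v.reshape(-1,2)/1000
        return sum(((cv2.GaussianBlur(silh(P,c),(0,0),1)-tgt[c])**2).sum() for c in tgt)
    r=minimize(f,np.zeros(2*len(P0)),method="Powell",options=dict(xtol=.3,ftol=1e-4,maxiter=6),bounds=[(-18,18)]*(2*len(P0)))
    P0[:,:2]+=r.x.reshape(-1,2)/1000; print("fit",f(np.zeros(2*len(P0))) and r.fun); return P0
E
python3 - <<'E'
from h import *
ims={c:ctrl.camera(c) for c in("top","scene")}
P=fit([(.625,.162,.047),(.632,.088,.047),(.662,.119,.047),(.595,.121,.047),(.630,.118,.081)],ims,None)
print(P.round(4))
x0,x1,y0,y1=.40,.78,-.06,.34
out=[]
for c in ims:
    w=warp(ims[c],c,.03,x0,x1,y0,y1); out.append(w)
    hsv=cv2.cvtColor(w,cv2.COLOR_RGB2HSV); print(c,"floorpix",w[120,60],w[180,100])
for w,c in zip(out,ims):
    g=w.max(2); f=w[185,110].max(); m=((g<f*1.35)).astype(np.uint8); m=cv2.morphologyEx(m,cv2.MORPH_OPEN,np.ones((7,7)))
    n,l,s,ce=cv2.connectedComponentsWithStats(m); k=l[185,110]; cn,_=cv2.findContours((l==k).astype(np.uint8),0,2)
    print(c,s[k],cv2.minAreaRect(max(cn,key=cv2.contourArea)))
    cv2.drawContours(w,cn,-1,(255,0,0),1)
    for p in P[:4]: cv2.circle(w,(int((p[0]-x0)*1000),int((p[1]-y0)*1000)),3,(0,0,255),-1)
cv2.imwrite("pics/b.png",np.hstack(out)[:,:,::-1])
E
```

```text
Traceback (most recent call last):
  File "h.py", line 33, in fit
    r=minimize(f,np.zeros(2*len(P0)),method="Powell",options=dict(xtol=.3,ftol=1e-4,maxiter=6),bounds=[(-18,18)]*(2*len(P0)))
  File "h.py", line 32, in f
    return sum(((cv2.GaussianBlur(silh(P,c),(0,0),1)-tgt[c])**2).sum() for c in tgt)
  File "h.py", line 32, in <genexpr>
    return sum(((cv2.GaussianBlur(silh(P,c),(0,0),1)-tgt[c])**2).sum() for c in tgt)
                                  ~~~~^^^^^
  File "h.py", line 18, in silh
    pts=np.array([proj((x+r*np.cos(t),y+r*np.sin(t),z+s),cam) for t in a for s in(-h/2,h/2)])
                  ~~~~^^^^^^^^^^^^^^^^^^^^^^^^^^^^^^^^^^^^^^^
  File "h.py", line 9, in proj
    m=ctrl.camera_model(cam);K,R,t=map(np.array,(m["intrinsics"],m["R"],m["t"]))
ValueError: time passes only in moves, steps and waits
```

```bash
python3 - <<'E'
s=open("h.py").read()
s=s.replace("def ray(","import functools\n@functools.lru_cache\ndef cm(c):\n    m=ctrl.camera_model(c); return tuple(np.array(m[k]) for k in('intrinsics','R','t'))\ndef ray(",1)
s=s.replace('m=ctrl.camera_model(cam);K,R,t=map(np.array,(m["intrinsics"],m["R"],m["t"]))','K,R,t=cm(cam)')
open("h.py","w").write(s)
E
cat > m1.py <<'E'
from h import *
ims={c:ctrl.camera(c) for c in("top","scene")}
P=fit([(.625,.162,.047),(.632,.088,.047),(.662,.119,.047),(.595,.121,.047),(.630,.118,.081)],ims,None)
print(P.round(4))
x0,x1,y0,y1=.40,.78,-.06,.34
out=[]
for c in ims:
    w=warp(ims[c],c,.03,x0,x1,y0,y1)
    g=w.max(2); f=w[185,110].max(); m=((g<f*1.35)).astype(np.uint8); m=cv2.morphologyEx(m,cv2.MORPH_OPEN,np.ones((7,7)))
    n,l,s,ce=cv2.connectedComponentsWithStats(m); k=l[185,110]; cn,_=cv2.findContours((l==k).astype(np.uint8),0,2)
    print(c,f,s[k],cv2.minAreaRect(max(cn,key=cv2.contourArea)))
    cv2.drawContours(w,cn,-1,(255,0,0),1)
    for p in P[:4]: cv2.circle(w,(int((p[0]-x0)*1000),int((p[1]-y0)*1000)),3,(0,0,255),-1)
    out.append(w)
cv2.imwrite("pics/b.png",np.hstack(out)[:,:,::-1])
E
time python3 m1.py
```

```text
fit 101.37639239003772
[[0.6247 0.1562 0.047 ]
 [0.6285 0.086  0.047 ]
 [0.6604 0.1219 0.047 ]
 [0.5918 0.1186 0.047 ]
 [0.6395 0.1222 0.081 ]]
top 66 [   22    65   340   253 52507] ((176.06353759765625, 186.1931610107422), (214.74293518066406, 343.5572204589844), 81.4608154296875)
scene 90 [   15    65   361   232 51103] ((194.8089599609375, 187.6816864013672), (222.84739685058594, 339.8639831542969), 83.22649383544922)
real	0m8.786s
user	0m10.421s
sys	0m3.091s
```

View pics/b.png

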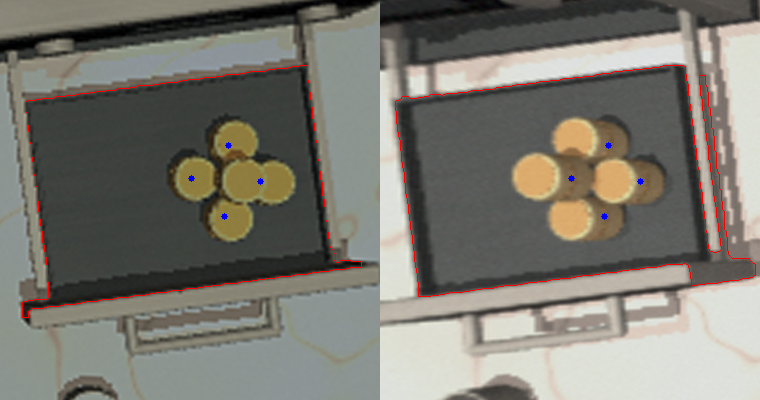

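The rectified views give these values:
- **Tray:** yawed 7°, floor centre about (0.578, 0.120).
- **Scones:** left (0.624, 0.159), right (0.628, 0.084), far (0.664, 0.122), near (0.590, 0.119), top (0.6265, 0.121).

I start moving now, turning the tool square to the world axes.

{"op": "step_arm", "data": {
  "plan": [
    [[-17.96,-6.94,0,0,0,-3.58],[-17.96,-6.94,0,0,0,-3.58],[-17.96,-6.94,0,0,0,-3.58],[-17.96,-6.94,0,0,0,-3.58],[-17.96,-6.94,0,0,0,-3.58],[-17.96,-6.94,0,0,0,-3.58],[-17.96,-6.94,0,0,0,-3.58],[-17.96,-6.94,0,0,0,-3.58]]
  ],
  "grip": 0.66
}}

```text
time_s: 1.87
ee_pos: [0.4397, 0.2924, 0.2057]
eef_rot: [3.141, 0.0, -3.141]
force: [0.6, 0.8, -0.0]
grip_width: 0.0621
grip_force: 0.0
```

{"op": "step_arm", "data": {
  "plan": [
    [[-6.0,-5.5,2.4,0,0,0],[-6.0,-5.5,2.4,0,0,0],[-6.0,-5.5,2.4,0,0,0],[-6.0,-5.5,2.4,0,0,0],[-6.0,-5.5,2.4,0,0,0],[-6.0,-5.5,2.4,0,0,0],[-6.0,-5.5,2.4,0,0,0],[-6.0,-5.5,2.4,0,0,0]]
  ]
}}

```text
time_s: 2.53
ee_pos: [0.6191, 0.1272, 0.1318]
eef_rot: [-3.141, -0.002, 3.139]
force: [-0.3, 0.4, 0.2]
grip_width: 0.0621
grip_force: 0.0
```

{"op": "step_arm", "data": {
  "plan": [
    [[0,0,0,0,0,0],[0,0,0,0,0,0]]
  ]
}}

```text
time_s: 2.7
ee_pos: [0.618, 0.1301, 0.1341]
eef_rot: [3.141, 0.001, -3.14]
force: [-0.6, 0.7, 0.0]
grip_width: 0.0619
grip_force: 0.0
```

{"op": "step_arm", "data": {
  "plan": [
    [[-0.28,-0.3,1.0,0,0,0],[-0.28,-0.3,2.0,0,0,0],[-0.28,-0.3,2.07,0,0,0],[-0.28,-0.3,2.07,0,0,0],[-0.28,-0.3,2.07,0,0,0]]
  ]
}}

```text
time_s: 3.12
ee_pos: [0.6272, 0.121, 0.0734]
eef_rot: [3.141, 0.002, -3.14]
force: [0.5, 0.9, 0.8]
grip_width: 0.0616
grip_force: 0.0
```

{"op": "step_arm", "data": {
  "plan": [
    [[0,0,0,0,0,0],[0,0,0,0,0,0],[0,0,0,0,0,0],[0,0,0,0,0,0],[0,0,0,0,0,0]]
  ],
  "grip": 0,
  "squeeze": 10
}}

```text
time_s: 3.53
ee_pos: [0.6273, 0.1203, 0.0725]
eef_rot: [3.141, 0.002, -3.141]
force: [-1.6, 1.9, 6.9]
grip_width: 0.0439
grip_force: 10.0
```

{"op": "step_arm", "data": {
  "plan": [
    [[0,0,-1.0,0,0,0],[0,0,-1.9,0,0,0],[1.0,0.45,-1.9,0,0,0],[2.1,0.95,-1.9,0,0,0],[3.2,1.45,-1.9,0,0,0],[4.26,1.92,-1.9,0,0,0],[4.26,1.92,-1.2,0,0,0],[4.26,1.92,-0.4,0,0,0]]
  ]
}}

```text
time_s: 4.2
ee_pos: [0.4989, 0.1788, 0.085]
eef_rot: [3.14, 0.004, -3.14]
force: [0.7, -0.1, -0.4]
grip_width: 0.0441
grip_force: 10.0
```

{"op": "step_arm", "data": {
  "plan": [
    [[0,0,0,0,0,0],[0,0,0.6,0,0,0],[0,0,1.1,0,0,0],[0,0,1.4,0,0,0],[0,0,1.4,0,0,0],[0,0,1.4,0,0,0]]
  ]
}}

```text
time_s: 4.7
ee_pos: [0.4994, 0.1776, 0.0419]
eef_rot: [-3.142, -0.0, 3.141]
force: [1.7, -0.2, -0.1]
grip_width: 0.0438
grip_force: 10.0
```

{"op": "step_arm", "data": {
  "plan": [
    [[0,0,0.09,0,0,0],[0,0,0.09,0,0,0],[0,0,0.09,0,0,0]]
  ]
}}

```text
time_s: 4.95
ee_pos: [0.4994, 0.1777, 0.0392]
eef_rot: [3.141, 0.001, -3.142]
force: [-0.2, -0.0, -0.8]
grip_width: 0.0436
grip_force: 10.0
```

{"op": "step_arm", "data": {
  "plan": [
    [[0,0,0,0,0,0],[0,0,0,0,0,0],[0,0,0,0,0,0],[0,0,-0.5,0,0,0],[0,0,-1.5,0,0,0],[0,0,-2.5,0,0,0],[0,0,-3,0,0,0],[0,0,-3,0,0,0]]
  ],
  "grip": 0.62
}}

```text
time_s: 5.62
ee_pos: [0.5005, 0.1781, 0.1323]
eef_rot: [3.14, 0.006, -3.141]
force: [-0.7, 0.1, 0.4]
grip_width: 0.0585
grip_force: 0.0
```

```bash
cat > m2.py <<'E'
import sys
from h import *
P0=eval(sys.argv[1]); ims={c:ctrl.camera(c) for c in("top","scene")}
P=fit([(x,y,.047) for x,y in P0],ims,None); c0=np.array([.578,.12]); T=np.array([[-.122,-.9925],[.9925,-.122]])
for p in P: print(p[:2].round(4),"tray",(T@(p[:2]-c0)).round(4))
w=[cv2.resize(ims["top"][80:260,170:340],None,fx=2.3,fy=2.3),cv2.resize(ims["scene"][150:330,140:310],None,fx=2.3,fy=2.3)]
cv2.imwrite(f"pics/{sys.argv[2]}.png",np.hstack(w)[:,:,::-1])
E
python3 m2.py "[(.624,.159),(.628,.084),(.664,.122),(.59,.119),(.4995,.178)]" c
```

```text
fit 506.0278872594952
[0.6194 0.1564] tray [-0.0412  0.0366]
[0.6282 0.0847] tray [0.0289 0.0542]
[0.6642 0.1221] tray [-0.0126  0.0853]
[0.5883 0.1206] tray [-0.0019  0.0102]
[0.4968 0.1781] tray [-0.0478 -0.0876]
```

View pics/c.png

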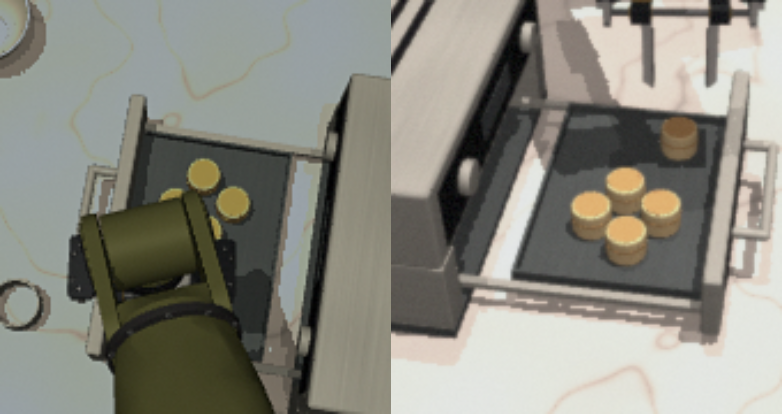

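The first scone stands flat at its corner place (right image px 680,138) and the four others are undisturbed. The far one goes next.

{"op": "step_arm", "data": {
  "plan": [
    [[-1.2,-0.4,0,0,0,0],[-2.4,-0.8,0,0,0,0],[-3.6,-1.2,0,0,0,0],[-4.7,-1.6,0,0,0,0],[-5.48,-1.87,0,0,0,0],[-5.48,-1.87,0.4,0,0,0],[-5.48,-1.87,1.2,0,0,0],[-5.48,-1.87,1.5,0,0,0]]
  ]
}}

```text
time_s: 6.38
ee_pos: [0.6615, 0.1213, 0.0784]
eef_rot: [-3.141, -0.006, 3.141]
force: [-0.2, 0.1, -0.2]
grip_width: 0.0585
grip_force: 0.0
```

{"op": "step_arm", "data": {
  "plan": [
    [[0,0,0,0,0,0],[0,0,0,0,0,0]]
  ]
}}

```text
time_s: 6.55
ee_pos: [0.6628, 0.1218, 0.083]
eef_rot: [-3.141, -0.002, -3.141]
force: [0.7, 0.1, 0.5]
grip_width: 0.058
grip_force: 0.0
```

{"op": "step_arm", "data": {
  "plan": [
    [[-0.04,0,0.7,0,0,0],[-0.04,0,1.3,0,0,0],[-0.04,0,1.63,0,0,0],[-0.04,0,1.63,0,0,0],[-0.04,0,1.63,0,0,0]]
  ]
}}

```text
time_s: 6.97
ee_pos: [0.6649, 0.1217, 0.0356]
eef_rot: [3.142, 0.001, -3.141]
force: [0.0, -0.7, 0.7]
grip_width: 0.0585
grip_force: 0.0
```

{"op": "step_arm", "data": {
  "plan": [
    [[0,0,0,0,0,0],[0,0,0,0,0,0],[0,0,0,0,0,0],[0,0,0,0,0,0],[0,0,0,0,0,0]]
  ],
  "grip": 0
}}

```text
time_s: 7.38
ee_pos: [0.6652, 0.1217, 0.036]
eef_rot: [3.141, 0.002, -3.141]
force: [-1.3, 0.4, 6.4]
grip_width: 0.044
grip_force: 10.0
```

{"op": "step_arm", "data": {
  "plan": [
    [[0,0,-1.0,0,0,0],[0,0,-2.0,0,0,0],[0,0,-2.8,0,0,0],[1.1,-0.2,-2.8,0,0,0],[2.3,-0.44,-2.8,0,0,0],[3.5,-0.66,-2.8,0,0,0],[4.7,-0.88,-2.8,0,0,0],[5.89,-1.1,-2.8,0,0,0]]
  ]
}}

```text
time_s: 8.05
ee_pos: [0.4861, 0.0882, 0.1188]
eef_rot: [3.142, 0.0, -3.141]
force: [0.7, 0.2, 0.0]
grip_width: 0.0437
grip_force: 10.0
```

{"op": "step_arm", "data": {
  "plan": [
    [[0,0,0,0,0,0],[0,0,0.8,0,0,0],[0,0,1.5,0,0,0],[0,0,2.1,0,0,0],[0,0,2.5,0,0,0],[0,0,2.7,0,0,0],[0,0,2.7,0,0,0],[0,0,2.7,0,0,0]]
  ]
}}

```text
time_s: 8.72
ee_pos: [0.4884, 0.0886, 0.0383]
eef_rot: [3.142, 0.0, -3.142]
force: [0.3, 0.0, 0.1]
grip_width: 0.044
grip_force: 10.0
```

{"op": "step_arm", "data": {
  "plan": [
    [[0,0,0.07,0,0,0],[0,0,0.07,0,0,0],[0,0,0.07,0,0,0]]
  ]
}}

```text
time_s: 8.97
ee_pos: [0.4882, 0.0886, 0.0361]
eef_rot: [3.142, 0.001, -3.141]
force: [0.0, -0.1, -0.1]
grip_width: 0.0437
grip_force: 10.0
```

{"op": "step_arm", "data": {
  "plan": [
    [[0,0,0,0,0,0],[0,0,0,0,0,0],[0,0,0,0,0,0],[0,0,-0.5,0,0,0],[0,0,-1.5,0,0,0],[0,0,-2.5,0,0,0],[0,0,-3,0,0,0],[0,0,-3,0,0,0]]
  ],
  "grip": 0.59
}}

```text
time_s: 9.63
ee_pos: [0.4895, 0.0887, 0.1291]
eef_rot: [3.141, 0.006, -3.141]
force: [0.3, 0.4, 1.2]
grip_width: 0.0554
grip_force: 0.0
```

{"op": "step_arm", "data": {
  "plan": [
    [[-1.2,0.6,0,0,0,0],[-2.4,1.2,0,0,0,0],[-3.6,1.8,0,0,0,0],[-4.5,2.3,0,0,0,0],[-4.57,2.31,0,0,0,0],[-4.57,2.31,0.5,0,0,0],[-4.57,2.31,1.0,0,0,0],[-4.57,2.31,1.0,0,0,0]]
  ]
}}

```text
time_s: 10.3
ee_pos: [0.6231, 0.1573, 0.0914]
eef_rot: [-3.14, -0.006, -3.142]
force: [-0.5, 0.4, -1.1]
grip_width: 0.0553
grip_force: 0.0
```

{"op": "step_arm", "data": {
  "plan": [
    [[0,0,0,0,0,0],[0,0,0,0,0,0]]
  ]
}}

```text
time_s: 10.47
ee_pos: [0.6251, 0.1577, 0.0962]
eef_rot: [3.142, 0.0, 3.142]
force: [-0.1, -0.3, -0.1]
grip_width: 0.0551
grip_force: 0.0
```

```bash
python3 m2.py "[(.621,.158),(.628,.084),(.59,.119),(.4995,.178),(.4885,.0885)]" d
```

```text
fit 1144.3996157814395
[0.6213 0.1548] tray [-0.0398  0.0387]
[0.6286 0.0844] tray [0.0292 0.0545]
[0.5798 0.1234] tray [-0.0036  0.0014]
[0.4895 0.1627] tray [-0.0316 -0.0931]
[0.4929 0.0894] tray [ 0.0407 -0.0807]
```

View pics/d.png

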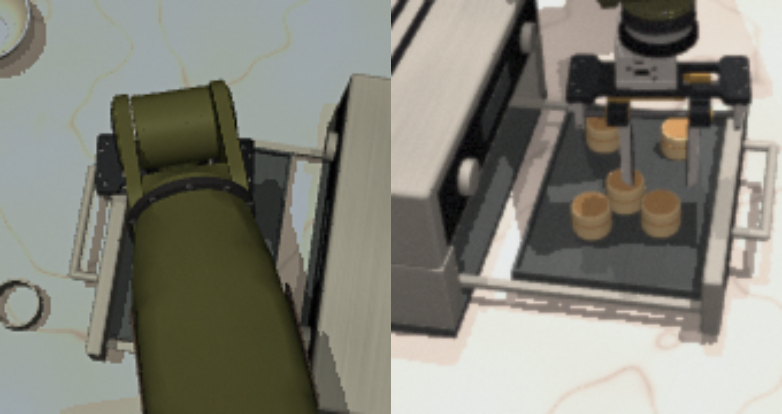

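Four scones are on the tray floor and the fingers stand astride the left one (right image px 660,210). Descend and grip it.

{"op": "step_arm", "data": {
  "plan": [
    [[0,0,0.7,0,0,0],[0,0,1.3,0,0,0],[0,0,1.8,0,0,0],[0,0,2.0,0,0,0],[0,0,2.0,0,0,0],[0,0,2.0,0,0,0]]
  ]
}}

```text
time_s: 11.07
ee_pos: [0.6255, 0.1579, 0.0366]
eef_rot: [3.141, 0.001, -3.142]
force: [1.0, -0.6, 0.2]
grip_width: 0.0554
grip_force: 0.0
```

{"op": "step_arm", "data": {
  "plan": [
    [[0,0,0,0,0,0],[0,0,0,0,0,0],[0,0,0,0,0,0],[0,0,0,0,0,0],[0,0,0,0,0,0]]
  ],
  "grip": 0
}}

```text
time_s: 11.48
ee_pos: [0.6256, 0.158, 0.0368]
eef_rot: [3.141, 0.002, -3.142]
force: [-0.7, -0.6, 6.9]
grip_width: 0.0437
grip_force: 10.0
```

{"op": "step_arm", "data": {
  "plan": [
    [[0,0,-0.4,0,0,0],[0,0,-0.7,0,0,0],[-0.6,0,-0.7,0,0,0],[-1.2,0,-0.7,0,0,0],[-1.7,0,-0.7,0,0,0],[-1.7,0,-0.7,0,0,0],[-1.7,0,-0.7,0,0,0]]
  ]
}}

```text
time_s: 12.07
ee_pos: [0.6762, 0.1578, 0.057]
eef_rot: [3.142, 0.0, 3.141]
force: [-0.2, 0.2, 0.3]
grip_width: 0.0439
grip_force: 10.0
```

{"op": "step_arm", "data": {
  "plan": [
    [[0,0,0.3,0,0,0],[0,0,0.55,0,0,0],[0,0,0.66,0,0,0],[0,0,0.66,0,0,0],[0,0,0.66,0,0,0]]
  ]
}}

```text
time_s: 12.48
ee_pos: [0.6756, 0.1579, 0.0364]
eef_rot: [-3.141, -0.001, -3.141]
force: [0.1, -1.4, -0.5]
grip_width: 0.044
grip_force: 10.0
```

{"op": "step_arm", "data": {
  "plan": [
    [[0,0,0,0,0,0],[0,0,0,0,0,0],[0,0,0,0,0,0],[0,0,-0.5,0,0,0],[0,0,-1.2,0,0,0],[0,0,-1.9,0,0,0],[0,0,-2,0,0,0],[0,0,-2,0,0,0]]
  ],
  "grip": 0.6
}}

```text
time_s: 13.15
ee_pos: [0.6769, 0.158, 0.0993]
eef_rot: [3.141, 0.003, -3.141]
force: [0.0, -0.3, -0.1]
grip_width: 0.0563
grip_force: 0.0
```

{"op": "step_arm", "data": {
  "plan": [
    [[0.6,-0.9,0,0,0,0],[1.2,-1.8,0,0,0,0],[1.55,-2.45,0,0,0,0],[1.55,-2.45,0,0,0,0],[1.55,-2.45,0.6,0,0,0],[1.55,-2.45,1.4,0,0,0],[1.55,-2.45,1.6,0,0,0],[1.55,-2.45,1.6,0,0,0]]
  ]
}}

```text
time_s: 13.82
ee_pos: [0.6283, 0.0845, 0.0464]
eef_rot: [-3.141, -0.005, -3.141]
force: [0.3, 0.1, -0.4]
grip_width: 0.0563
grip_force: 0.0
```

{"op": "step_arm", "data": {
  "plan": [
    [[0,0,0.4,0,0,0],[0,0,0.4,0,0,0],[0,0,0.4,0,0,0]]
  ]
}}

```text
time_s: 14.07
ee_pos: [0.6296, 0.0845, 0.0368]
eef_rot: [-3.142, -0.0, -3.141]
force: [0.8, -0.2, 0.4]
grip_width: 0.0561
grip_force: 0.0
```

{"op": "step_arm", "data": {
  "plan": [
    [[0,0,0,0,0,0],[0,0,0,0,0,0],[0,0,0,0,0,0],[0,0,0,0,0,0],[0,0,0,0,0,0]]
  ],
  "grip": 0
}}

```text
time_s: 14.48
ee_pos: [0.6299, 0.0844, 0.0375]
eef_rot: [3.141, 0.001, -3.142]
force: [-1.0, 1.1, 5.0]
grip_width: 0.0437
grip_force: 10.0
```

{"op": "step_arm", "data": {
  "plan": [
    [[0,0,-0.4,0,0,0],[0,0,-0.7,0,0,0],[-0.5,-0.25,-0.7,0,0,0],[-1.1,-0.57,-0.7,0,0,0],[-1.1,-0.57,-0.7,0,0,0],[-1.1,-0.57,-0.4,0,0,0],[-1.1,-0.57,-0.1,0,0,0],[-1.1,-0.57,0.03,0,0,0]]
  ]
}}

```text
time_s: 15.15
ee_pos: [0.662, 0.0675, 0.0352]
eef_rot: [-3.141, -0.0, -3.141]
force: [-2.6, -1.2, 16.5]
grip_width: 0.0437
grip_force: 10.0
```

{"op": "step_arm", "data": {
  "plan": [
    [[0,0,0,0,0,0],[0,0,0,0,0,0]]
  ]
}}

```text
time_s: 15.32
ee_pos: [0.6618, 0.0676, 0.0353]
eef_rot: [-3.142, -0.001, -3.141]
force: [0.3, -0.6, -0.4]
grip_width: 0.0438
grip_force: 10.0
```

{"op": "step_arm", "data": {
  "plan": [
    [[0,0,0,0,0,0],[0,0,0,0,0,0],[0,0,0,0,0,0],[0,0,-0.5,0,0,0],[0,0,-1.2,0,0,0],[0,0,-2.2,0,0,0],[0,0,-3.2,0,0,0],[0,0,-4.2,0,0,0]]
  ],
  "grip": 0.6
}}

```text
time_s: 15.98
ee_pos: [0.6623, 0.0673, 0.1633]
eef_rot: [-3.142, -0.0, -3.141]
force: [0.3, 0.7, 0.8]
grip_width: 0.0565
grip_force: 0.0
```

{"op": "step_arm", "data": {
  "plan": [
    [[0,1,0,0,0,2],[0,2,0,0,0,4],[0,3,0,0,0,6],[0,4,0,0,0,8],[0,5,0,0,0,10],[0,6,0,0,0,12],[0,7.2,0,0,0,13.83],[0,8.4,0,0,0,13.83]]
  ],
  "grip": 0
}}

```text
time_s: 16.65
ee_pos: [0.6623, 0.3207, 0.1621]
eef_rot: [3.142, -0.0, 2.135]
force: [0.9, -0.7, -0.2]
grip_width: 0.0063
grip_force: 0.0
```

```bash
python3 m2.py "[(.673,.1575),(.663,.0675),(.589,.1195),(.4995,.178),(.4885,.0885)]" e; python3 -c "
from h import *
o=ctrl.get_obs(); print(o['qpos'].round(2))
for q,z in(('tray_handle',.06),):
  for c in('top','scene'):
    for r in ctrl.place_of(q,c)[:1]: print(q,c,r['confidence'],at_z(r['at'],c,z).round(4))"
```

```text
fit 409.1585237404773
[0.6731 0.1575] tray [-0.0488  0.0899]
[0.6595 0.0672] tray [0.0424 0.0874]
[0.5893 0.1186] tray [0.     0.0114]
[0.4913 0.1825] tray [-0.0515 -0.0937]
[0.4874 0.0885] tray [ 0.0423 -0.0861]
[ 0.41  0.77  0.92  0.    1.45 -0.16]
tray_handle scene 0.71 [0.6123 0.2779 0.06  ]
```

View pics/e.png

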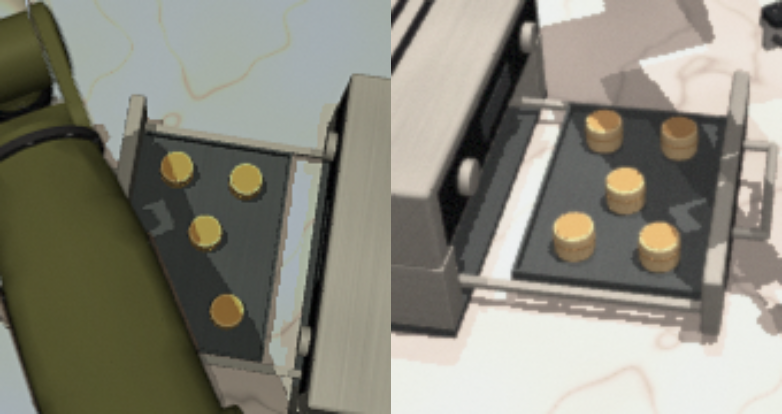

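Five scones lie flat and well spread (right image px 603,130; 679,138; 625,190; 574,236; 659,246), with gaps of at least 43 mm. Next I turn the closed gripper and bring it behind the handle.

{"op": "step_arm", "data": {
  "plan": [
    [[0.68,-2.0,0,0,0,6.55],[0.68,-2.0,0,0,0,6.55],[0.68,-2.0,0,0,0,6.55],[0.68,-2.0,0,0,0,6.55],[0.68,-2.0,0,0,0,6.55],[0.68,-2.0,0,0,0,6.55],[0.68,-2.0,0,0,0,6.55],[0.68,-2.0,0,0,0,6.55]]
  ]
}}

```text
time_s: 17.52
ee_pos: [0.6013, 0.3029, 0.1621]
eef_rot: [3.141, 0.0, 1.458]
force: [0.6, 0.1, -0.6]
grip_width: 0.0006
grip_force: 0.0
```

{"op": "step_arm", "data": {
  "plan": [
    [[0,0,1,0,0,0],[0,0,1.5,0,0,0],[0,0,1.5,0,0,0],[0,0,1.5,0,0,0]]
  ]
}}

```text
time_s: 17.85
ee_pos: [0.601, 0.3035, 0.1169]
eef_rot: [-3.141, 0.001, 1.458]
force: [-0.1, 0.4, 1.1]
grip_width: 0.0006
grip_force: 0.0
```

```bash
python3 - <<'E'
from h import *
o=ctrl.get_obs(); print(o["ee_pos"],o["eef_rot"],o["qpos"].round(2))
im=ctrl.camera("scene"); 
for r in ctrl.place_of("tray_handle","scene")[:1]: print(r['confidence'],at_z(r['at'],"scene",.06))
cv2.imwrite("pics/f.png",cv2.resize(im[140:320,220:400],None,fx=3,fy=3)[:,:,::-1])
E
```

```text
[0.60104035 0.3034929  0.11688545] [-3.14069942e+00  5.32243352e-04  1.45776468e+00] [ 0.41  0.65  1.22 -0.    1.27  0.53]
0.81 [0.61092546 0.27751428 0.06      ]
```

View pics/f.png

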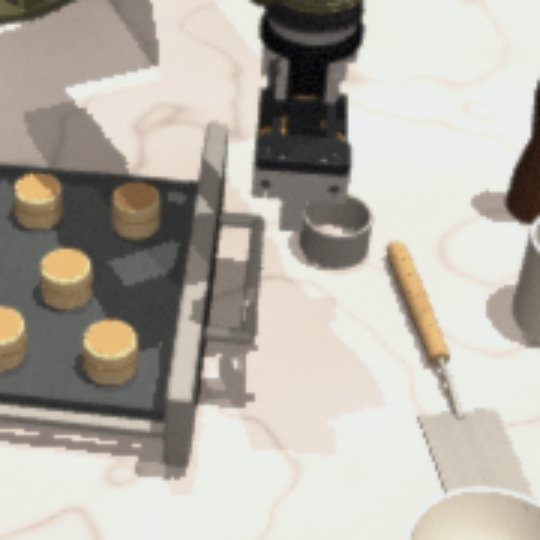

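The tool is above and behind the handle (bar at px ~255,280), clear of the cutter (px 335,230) and spatula. Descend behind the bar.

{"op": "step_arm", "data": {
  "plan": [
    [[0,0,0.6,0,0,0],[0,0,1.2,0,0,0],[0,0,1.8,0,0,0],[0,0,2.3,0,0,0],[0,0,2.4,0,0,0],[0,0,2.4,0,0,0],[0,0,2.4,0,0,0]]
  ]
}}

```text
time_s: 18.53
ee_pos: [0.6018, 0.3043, 0.0466]
eef_rot: [3.14, -0.001, 1.456]
force: [0.9, -0.8, 0.2]
grip_width: 0.0006
grip_force: 0.0
```

{"op": "step_arm", "data": {
  "plan": [
    [[-0.1,0,0,0,0,0],[-0.2,0,0,0,0,0],[-0.3,0,0,0,0,0],[-0.4,0,0,0,0,0],[-0.5,0,0,0,0,0],[-0.6,0,0,0,0,0],[-0.7,0,0,0,0,0],[-0.8,0,0,0,0,0]]
  ]
}}

```text
time_s: 19.2
ee_pos: [0.5984, 0.2801, 0.0452]
eef_rot: [3.141, -0.0, 1.456]
force: [0.3, 2.9, 1.7]
grip_width: 0.0003
grip_force: 1.4
```

{"op": "step_arm", "data": {
  "plan": [
    [[-0.12,0,0,0,0,0],[-0.26,0,0,0,0,0],[-0.42,0,0,0,0,0],[-0.6,0,0,0,0,0],[-0.8,0,0,0,0,0],[-1.0,0,0,0,0,0],[-1.2,0,0,0,0,0],[-1.4,0,0,0,0,0]]
  ]
}}

```text
time_s: 19.87
ee_pos: [0.5932, 0.2378, 0.0448]
eef_rot: [-3.141, 0.0, 1.456]
force: [-1.1, 3.5, 1.3]
grip_width: 0.0007
grip_force: 1.5
```

{"op": "step_arm", "data": {
  "plan": [
    [[-0.2,0,0,0,0,0],[-0.4,0,0,0,0,0],[-0.6,0,0,0,0,0],[-0.8,0,0,0,0,0],[-1.0,0,0,0,0,0],[-1.2,0,0,0,0,0],[-1.4,0,0,0,0,0],[-1.6,0,0,0,0,0]]
  ]
}}

```text
time_s: 20.53
ee_pos: [0.5878, 0.1901, 0.0448]
eef_rot: [-3.141, 0.0, 1.456]
force: [-1.9, 3.5, -0.7]
grip_width: 0.0004
grip_force: 1.5
```

{"op": "step_arm", "data": {
  "plan": [
    [[-0.2,0,0,0,0,0],[-0.4,0,0,0,0,0],[-0.6,0,0,0,0,0],[-0.8,0,0,0,0,0],[-1.0,0,0,0,0,0],[-1.2,0,0,0,0,0],[-1.4,0,0,0,0,0],[-1.6,0,0,0,0,0]]
  ]
}}

```text
time_s: 21.2
ee_pos: [0.5824, 0.1425, 0.0449]
eef_rot: [-3.142, 0.0, 1.456]
force: [-1.7, 3.3, -1.4]
grip_width: 0.0004
grip_force: 1.5
```

{"op": "step_arm", "data": {
  "plan": [
    [[-0.2,0,0,0,0,0],[-0.4,0,0,0,0,0],[-0.6,0,0,0,0,0],[-0.8,0,0,0,0,0],[-1.0,0,0,0,0,0],[-1.18,0,0,0,0,0],[-1.32,0,0,0,0,0],[-1.42,0,0,0,0,0]]
  ]
}}

```text
time_s: 21.87
ee_pos: [0.5776, 0.1001, 0.045]
eef_rot: [3.141, 0.0, 1.456]
force: [-1.2, 2.7, -0.9]
grip_width: 0.0008
grip_force: 1.4
```

{"op": "step_arm", "data": {
  "plan": [
    [[-0.13,0,0,0,0,0],[-0.28,0,0,0,0,0],[-0.43,0,0,0,0,0],[-0.58,0,0,0,0,0],[-0.73,0,0,0,0,0],[-0.88,0,0,0,0,0],[-1.02,0,0,0,0,0],[-1.14,0,0,0,0,0]]
  ]
}}

```text
time_s: 22.53
ee_pos: [0.5736, 0.0663, 0.045]
eef_rot: [3.142, 0.0, 1.456]
force: [-1.7, 3.0, -0.3]
grip_width: 0.0004
grip_force: 1.4
```

{"op": "step_arm", "data": {
  "plan": [
    [[-0.08,0,0,0,0,0],[-0.16,0,0,0,0,0],[-0.24,0,0,0,0,0],[-0.32,0,0,0,0,0]]
  ]
}}

```text
time_s: 22.87
ee_pos: [0.5725, 0.0571, 0.0449]
eef_rot: [-3.142, 0.0, 1.456]
force: [-2.5, 1.8, 0.7]
grip_width: 0.0004
grip_force: 1.4
```

```bash
python3 - <<'E'
from h import *
a=ctrl.camera("scene"); b=ctrl.camera("top")
cv2.imwrite("pics/g.png",np.hstack([cv2.resize(a[130:310,110:300],None,fx=2.1,fy=2.1),cv2.resize(b[80:260,180:370],None,fx=2.1,fy=2.1)])[:,:,::-1])
E
```

```text
(no output)
```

View pics/g.png

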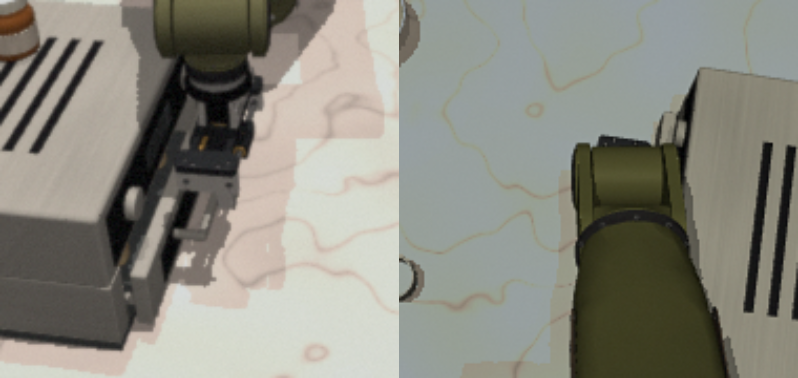

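The panel is still a small gap from the oven face (left image px 150,270); the gripper is clear of the knobs. Creep on.

{"op": "step_arm", "data": {
  "plan": [
    [[-0.08,0,0,0,0,0],[-0.16,0,0,0,0,0],[-0.24,0,0,0,0,0],[-0.32,0,0,0,0,0]]
  ]
}}

```text
time_s: 23.3
ee_pos: [0.5716, 0.0478, 0.0451]
eef_rot: [3.141, -0.001, 1.456]
force: [2.0, 23.2, 0.3]
grip_width: 0.0004
grip_force: 11.7
```

{"op": "step_arm", "data": {
  "plan": [
    [[-0.06,0,0,0,0,0],[-0.12,0,0,0,0,0],[-0.12,0,0,0,0,0]]
  ]
}}

```text
time_s: 23.55
ee_pos: [0.5716, 0.0477, 0.0452]
eef_rot: [3.14, -0.006, 1.456]
force: [5.0, 30.8, -2.5]
grip_width: 0.0008
grip_force: 15.5
```

The stop is reached: force rose with no further motion. Back off, rise and look.

{"op": "step_arm", "data": {
  "plan": [
    [[0.15,0,0,0,0,0],[0.4,0,0,0,0,0],[0.9,0,0,0,0,0],[1.6,0,0,0,0,0],[2.3,0,-0.4,0,0,0],[3.2,0,-1.2,0,0,0],[4.2,0,-2.2,0,0,0],[5.2,0,-3.2,0,0,0]]
  ]
}}

```text
time_s: 24.22
ee_pos: [0.5886, 0.1989, 0.1409]
eef_rot: [-3.141, 0.001, 1.455]
force: [0.1, 0.2, 0.8]
grip_width: 0.0004
grip_force: 0.0
```

{"op": "step_arm", "data": {
  "plan": [
    [[0.8,0.5,-0.8,0,0,0],[1.2,1,-1.6,0,0,0],[1.2,1,-2.4,0,0,0],[1.2,1,-2.4,0,0,0]]
  ]
}}

```text
time_s: 24.55
ee_pos: [0.6244, 0.2312, 0.2168]
eef_rot: [3.135, -0.002, 1.456]
force: [-0.2, -1.4, 0.5]
grip_width: 0.001
grip_force: 0.0
```

```bash
python3 - <<'E'
from h import *
a=ctrl.camera("scene"); b=ctrl.camera("top")
for q,z in(("tray_handle",.06),):
  for c in("top","scene"):
    for r in ctrl.place_of(q,c)[:1]: print(c,r["confidence"],at_z(r["at"],c,z).round(4))
cv2.imwrite("pics/h.png",np.hstack([cv2.resize(a[130:310,110:300],None,fx=2.1,fy=2.1),cv2.resize(b[80:260,180:370],None,fx=2.1,fy=2.1)])[:,:,::-1])
E
```

```text
top 0.88 [0.5668 0.0325 0.06  ]
scene 0.77 [0.5671 0.031  0.06  ]
```

View pics/h.png

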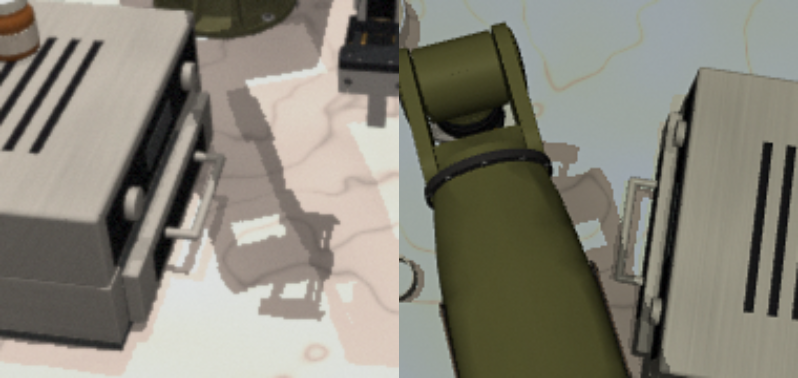

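The drawer's front panel is shut on the oven face (left image px 165,220). The handle moved about 0.245 m, and the jar and oven are untouched. Handing in.

```bash
python3 -c "
from station import ctrl
print(ctrl.hand_in())"
```

```text
the job is handed in; nothing more can be done
None
```

The five scones lay flat and spread over the whole tray with gaps of about 43 mm or more, the drawer was pushed home to its stop (their spacing could not be checked once it was shut), and the job is handed in.

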